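# Bread knife out of the block and level over the loaf

### The job

Draw the bread knife out of the slanted knife block by its handle and get ready to cut the next slice: hold it level, cutting edge down, square across the loaf and reaching right over both sides of it, about 2 cm in from the cut end and a few centimetres above the crust. Finish still holding it there, quite still: do not start cutting, do not touch the loaf with it, do not put it down or let go. Leave the loaf and everything else where it is, the other things in the block included.

Things in the scene. Friction and masses are not known exactly. Their poses are not given: they have to be found in the camera images.
- bread_knife: bread knife in an upper slot of the block (left or right varies), spine up. Flat riveted black handle 120 mm long, 20 thick (y), 26 high (z); steel blade 180 mm long, 3 thick, 34 high, scalloped edge. Origin: middle of the handle's front end, on the block's face. x along the blade to the tip (handle at x -120 to 0), z to the spine (edge at -20, spine at +14 mm). 0.2 kg, mass centre x = +40
- blade_edge_mid (a point): point on the bread knife's cutting edge, half way along the blade: 90 mm ahead of the knife's origin and 20 mm towards the edge; axes as the knife's
- knife_block: fixed wooden block, 132 mm wide (y); origin: centre of underside. Its sloping front looks to its own -x (away from the robot, to its right) and up; slots run in, falling 35 degrees from level, handles rise likewise. Upper slots 33 mm either side of the middle, 8 wide, 190 mm deep; upper handles begin 48 mm in front of the origin, 186 mm up; lower slots 44 mm apart, 50 mm below. Top edge 209 mm up
- honing_steel: honing steel in the other upper slot: flat dark rod 175 mm, round steel guard 34 mm across, round black handle 25 mm thick and 105 mm long with a wire ring at its end. Origin at the guard's front, 10 mm above the rod's middle line, x to the tip. To be left
- paring_knife_a: small paring knife in a lower slot: black handle 90 x 15 x 18 mm, blade 100 mm. Origin at the front of the handle, x to the tip. To be left
- paring_knife_b: a second paring knife like it in the other lower slot. To be left
- loaf: tin loaf on the board, domed brown crust, 170 mm long (x), 90 mm wide (y), 90 mm high in the middle, 0.55 kg, loose. Origin: centre of its underside. The cut end, a flat pale face looking roughly away from the robot, is at its x = +85 mm; the crusty end at x = -85 mm
- bread_board: fixed wooden board 380 x 220 mm, 18 mm thick, under the loaf and the slice; origin: centre of its underside, x along its length
- slice: slice of the loaf 14 mm thick, about 95 mm across, lying flat on the board beyond the cut end; origin: underside. To be left
- jam_jar: jar 66 mm across, 90 mm high; origin: centre of its underside. To be left
- mug: mug 82 mm across, 95 mm high, handle towards its +y; origin: centre of its underside. To be left
- bowl: small white bowl 110 mm across, 50 mm high; origin: centre of its underside. To be left
- butter_dish: white butter dish 170 x 100 mm with a knobbed cover, 88 mm high; origin: centre of its underside. To be left
There are look-alikes about, which are no part of the job. There is more than one size of the loaf; the job needs the largest.

How it is judged:
On the way:
1. the bread knife is in the gripper, its blade drawn wholly out of the block (distance of bread_knife from where it was at the start of the episode above 0.185 m and contact force between the fingers and bread_knife above 1 N and contact force between bread_knife and knife_block below 0.1 N), for 0.2 s.
At the end, for the whole second after the job is handed in: Knife still in the fingers, still, touching neither loaf, board nor block: level, edge down and square across the loaf (each within 11 degrees), mid-edge 6 to 34 mm in from the cut end, within 45 mm of the loaf's centre line, 8 to 90 mm above its top; loaf within 15 mm of its start (x of blade_edge_mid in the frame of loaf between 0.051 and 0.079 m and y of blade_edge_mid in the frame of loaf between -0.045 and 0.045 m and z of blade_edge_mid in the frame of loaf between 0.098 and 0.18 m and angle between bread_knife's own z axis and vertical below 0.2 rad and angle between the x axis of bread_knife and the y axis of loaf, either way round below 0.2 rad and contact force between the fingers and bread_knife above 1 N and contact force between bread_knife and loaf below 0.1 N and contact force between bread_knife and knife_block below 0.1 N and contact force between bread_knife and bread_board below 0.1 N and linear speed of bread_knife below 0.03 m/s and angular speed of bread_knife below 0.2 rad/s and distance of loaf from where it was at the start of the episode below 0.015 m and angle between loaf's own z axis and vertical below 0.1 rad); the arm keeps its last pose, push and grip.
It fails at once if the loaf is shifted more than 15 mm (distance of loaf from where it was at the start of the episode above 0.015 m).
It fails at once if the bread knife touches the loaf (contact force between bread_knife and loaf above 0.5 N).
It fails at once if another thing is shifted more than 30 mm (those in the block: drawn out more than 30 mm) (distance of any of honing_steel, paring_knife_a, paring_knife_b, slice, jam_jar, mug, bowl, butter_dish from where it was at the start of the episode above 0.03 m).
It also fails if it takes over 40 s, if anything falls off the work surface, if the arm or the gripper's body presses on something with over 40 N, if the wrist force passes 120 N, or if a joint passes its speed limit or range.

### The arm

A 6-joint arm with a two-finger parallel gripper is mounted at the origin on the work surface. World frame = base frame: x ahead of the robot, y to its left, z up, the work surface at z = 0. Lengths are in m, angles in rad, forces in N, time in s.
With the tool pointing down it reaches from about 0.25 to 0.775 m from the base axis. Payload 4 kg.
Tool frame: the origin (TCP) lies at the centre of the arm's flange, where the gripper is bolted on; the fingertips stand 173 mm ahead of it and the grasp point (between the pads) lies ahead of it (grip_point_offset is the z of the grasp point in the tool frame, in m); z points along the fingers, y is the line along which they close (so a half turn about z gives the same grasp; the last joint's range is limited). The gripper opens to 85 mm and grips with 20 to 120 N. Pads are 22 mm wide; open, the fingers measure 114 mm over their backs; the gripper's body (76 mm by 85 mm) begins 54 mm behind the grasp point. The pads swing forward as they close: fully open they stand 13 mm farther back than shut.
Start: joints at [1.08, 0.087, 1.371, -0, 1.684, -0.103], TCP at [0.208, 0.509, 0.405] pointing down, gripper open.
Joint ranges: [-3.1, 3.1], [-0.76, 2.03], [0.27, 2.55], [-1.08, 4.22], [0.17, 2.65], [-2.57, 2.57]. Speed limits (rad/s): [2.79, 2.79, 3.14, 3.14, 3.14, 3.14].

### API

Orientations are given as a rotation vector (axis times angle).
In Python, from bench import sense, camera, get_calibration, job_done, find_in, trace, grip_point_offset gives the robot as it stands.
- The arm moves only by the tool play_rows, never from a script. Its argument "increments" is a list of rows, each an object of numbers: "tx", "ty", "tz": the shift along the tool's x, y, z scaled (see below); "ax", "ay", "az": the turn, a rotation vector about the tool's x, y, z scaled (see below); "jaw": the opening, from 0 (shut) to 1 (fully open). A call has 1 to 20 rows; each row shifts and turns the commanded pose from where the row before left it, along the tool's axes as they then stand; what a row does not reach is not made up. The controller multiplies each number of a shift by 0.5 m and each number of a turn by 90 degrees. A row lasts 1/10 s, in which the tool goes at most 50 mm and 8.59 degrees, less where a joint would pass 70% of its speed; a pose out of reach is approached as far as the arm can. A call with a number of a shift or a turn outside -1 to 1 is refused whole. A call with a gripper value outside its range is refused whole. The fingers move at their own pace and stop on an object; "squeeze" is the grip in N (left out, the last holds). Time passes only in rows, so rows that do not move let the fingers close. It gives the time, the measured TCP pose, the force, the opening and the grip force at its end, in the units of the state.
- sense(): the state, without advancing time (a new reading comes with each control period).
- camera(name): name is "scene" or "top"; returns the picture (420x560x3 uint8, blue, green, red); there is no depth.
- get_calibration(name): a dict with "fovy" (degrees; the focal length in pixels is half the picture's height over the tangent of half this angle, whatever the lens; pixels are square), "cx", "cy" (the principal point, pixels), "dist_coeffs" ([k1, k2, p1, p2, k3] as OpenCV has them; the pictures are not rectified), "camera_from_world" (4x4, takes a point from world to camera coordinates). Camera axes: x right, y up, looking along -z (the intrinsics and any distortion apply to the point x, -y, -z); pixel columns grow to the right and rows downward; lengths in m; the calibration is good to about 2 mm. A picture is of the moment at which its call begins. get_calibration takes no time and is no camera call.
- job_done(): hands the job in; it is judged then, once.
Trained networks look in the newest picture that a camera, given by its name, has taken for a name from the list of things; names that differ only in an ending like _2 or _b are one class to them, and where a whole thing is asked for, a point or a joint stands for the part that bears it (a point fixed in the world has none). Each returns a list of dicts, best first, with "confidence" (0 to 1); they miss things now and then, are a little off and sometimes report something else, mostly with a low value. They report only what shows in the picture. A call takes as long as a camera call. They do not tell look-alikes from the thing itself.
- find_in(target, camera): "at" ([x, y, z] in m, in world coordinates, good to about 4 mm: the middle of the surface that is visible of it).
- trace(target, camera): "pixels" (420x560 bool, what is visible of it).
The state is a dict: "time_s": time; "joints": joint angles; "joint_vel": joint speeds; "tau": joint torques, N m; "eef_pos": TCP position; "tcp_rot": TCP orientation; "wrist_force": force on the tool from outside, world axes, zero at the start; "wrist_torque": the same for the moment, N m; "gripper_width": finger opening in m; "gripper_force": force on a finger pad.
Only numpy, scipy, OpenCV 4.12 (cv2) and the standard library are available. Lean on these libraries where they do the work, as an engineer would, in place of code of your own. Each camera call takes 0.05 s, during which the arm holds its last target. There are 200 camera calls.

## Working session

There is one attempt and no reset: what is moved stays moved. The work goes in short steps, Python scripts to look and compute and a tool call to move; the robot and the scene stay as the last step left them, time stands still between calls to the robot, and variables do not carry over. Pictures are saved under pics/ and viewed, at most 10 in all, crops included, and the job is handed in when it is done.

Besides the shell and the picture viewer there is one more tool, called as name(argument=value, ...) on one line, values as JSON. play_rows: Moves the arm, as the interface text tells. Its arguments: {"type":"object","properties":{"increments":{"type":"array"},"squeeze":{"type":"number"}},"required":["increments"]}

```bash
mkdir -p pics; ls; python3 - <<'E'
from bench import *
import cv2,numpy as np
print(grip_point_offset, sense())
for c in("scene","top"):
    im=camera(c);cv2.imwrite(f"pics/{c}0.png",im)
    k=get_calibration(c);print(c,k['fovy'],k['cx'],k['cy'],k['dist_coeffs'],np.round(k['camera_from_world'],4).tolist())
    for t in["bread_knife","knife_block","honing_steel","paring_knife_a","loaf","slice","bread_board","jam_jar","mug","bowl","butter_dish"]:
        print(t,[(np.round(d['at'],3).tolist(),round(d['confidence'],2)) for d in find_in(t,c)])
E
```

```text
pics
0.1547 {'time_s': 0.0, 'joints': array([ 1.07990762e+00,  8.79491363e-02,  1.37229753e+00,  3.44922255e-05,
        1.68358751e+00, -1.03085624e-01]), 'joint_vel': array([-1.27141386e-04,  2.75093704e-04,  9.02982547e-04,  8.14960797e-04,
        2.66179828e-03, -7.63401430e-05]), 'tau': array([-2.60673150e-04, -3.51865411e+01, -3.13275611e+01, -2.04918992e-04,
        1.10139194e-02,  1.14564537e-05]), 'eef_pos': array([0.20792028, 0.50905397, 0.40351994]), 'tcp_rot': array([-0.60521068, -3.08204254,  0.00335034]), 'wrist_force': array([-0.53671489, -0.39895793, -0.72322058]), 'wrist_torque': array([-1.20695008e-02, -2.55875848e-02,  7.56364449e-05]), 'gripper_force': 0.0, 'gripper_width': 0.08523606275022794}
scene 43.5847385338958 289.9526550242298 209.80347996583413 [0.00141453 0.         0.         0.         0.        ] [[-0.1486, 0.9889, -0.0027, 0.058], [-0.5576, -0.0815, 0.8261, 0.1636], [0.8167, 0.1242, 0.5635, -1.8108], [0.0, 0.0, 0.0, 1.0]]
bread_knife [([0.592, 0.213, 0.232], 0.89)]
knife_block [([0.533, 0.264, 0.098], 0.82)]
honing_steel [([0.563, 0.149, 0.238], 0.
[... 741 characters left out ...]
, [0.0, 0.0, 0.0, 1.0]]
bread_knife [([0.58, 0.215, 0.235], 0.85), ([0.533, -0.153, 0.102], 0.69)]
knife_block [([0.47, 0.273, 0.152], 0.55)]
honing_steel [([0.532, 0.166, 0.221], 0.59)]
paring_knife_a [([0.587, 0.194, 0.181], 0.58), ([0.534, -0.153, 0.103], 0.37)]
loaf [([0.265, -0.24, 0.055], 0.98), ([0.533, -0.152, 0.101], 0.95), ([0.26, 0.223, 0.054], 0.66), ([0.468, -0.418, 0.062], 0.32)]
slice [([0.712, -0.167, 0.034], 0.72), ([0.728, 0.287, 0.024], 0.44)]
bread_board [([0.586, -0.111, 0.019], 0.79), ([0.532, -0.152, 0.101], 0.64)]
jam_jar []
mug [([0.631, 0.469, 0.045], 0.64)]
bowl [([0.727, 0.284, 0.017], 0.68), ([0.725, 0.143, 0.09], 0.4)]
butter_dish [([0.469, -0.415, 0.061], 0.7)]
```

View pics/scene0.png

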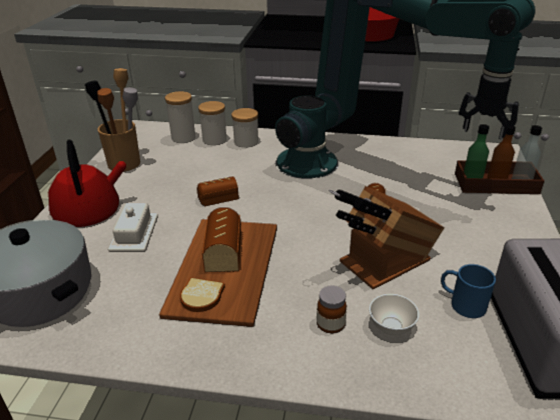

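View pics/top0.png

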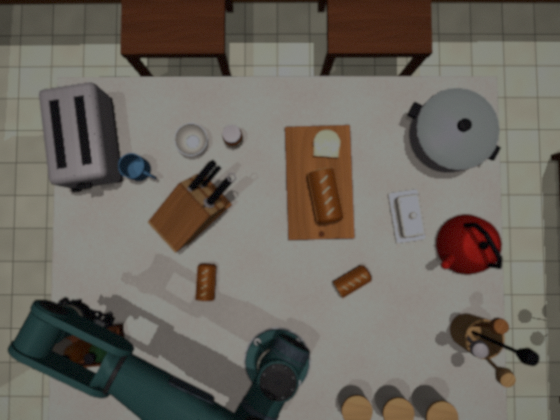

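The scene picture shows the block near (390,235), with the handles at (340-390,190-230), and the large loaf on the board at (223,240). The top picture shows the block at (195,210), the large loaf at (323,195), and small loaves at (206,282) and (352,280). Next I'll take a close crop of the handles.

```bash
python3 - <<'E'
import cv2,numpy as np
a=cv2.imread("pics/scene0.png")[165:290,310:460];b=cv2.imread("pics/top0.png")[145:265,140:260]
a=cv2.resize(a,None,fx=3.2,fy=3.2,interpolation=2);b=cv2.resize(b,(400,400),interpolation=2)
o=np.zeros((400,880,3),np.uint8);o[:,:480]=a;o[:,480:]=b
o=cv2.resize(o,(800,364));o=np.clip(o*1.6,0,255).astype(np.uint8);cv2.imwrite("pics/crop1.png",o)
E
```

```text
(no output)
```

View pics/crop1.png

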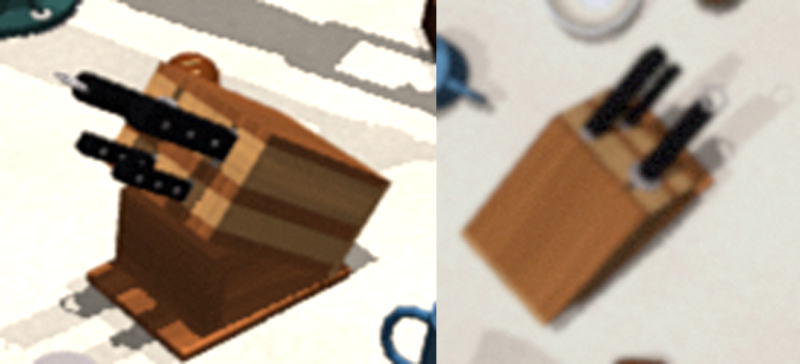

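```bash
cat > fit.py <<'E'
import cv2,numpy as np
from bench import *
from scipy.optimize import minimize
S=4
CAL={c:get_calibration(c) for c in("scene","top")}
def proj(P,c):
    k=CAL[c];T=np.array(k['camera_from_world']);q=P@T[:3,:3].T+T[:3,3];q=q*[1,-1,-1]
    f=210/np.tan(np.radians(k['fovy'])/2);K=np.array([[f,0,k['cx']],[0,f,k['cy']],[0,0,1]])
    return cv2.projectPoints(q.reshape(-1,1,3),np.zeros(3),np.zeros(3),K,np.array(k['dist_coeffs']))[0].reshape(-1,2)
def sil(P,c):
    h=cv2.convexHull(((proj(P,c)+.5)*S*16-8).astype(np.float32)).round().astype(np.int32)
    m=np.zeros((420*S,560*S),np.uint8);cv2.fillConvexPoly(m,h,1,shift=4)
    return cv2.resize(m.astype(np.float32),(560,420),interpolation=cv2.INTER_AREA)
def fit(model,p0,masks,step):
    cost=lambda p:sum(np.abs(sil(model(p),c)-m).sum()/m.sum() for c,m in masks.items())
    s=np.vstack([p0]+[np.add(p0,np.eye(len(p0))[i]*step[i]) for i in range(len(p0))])
    r=minimize(cost,p0,method="Nelder-Mead",options=dict(initial_simplex=s,xatol=1e-4,fatol=1e-4,maxiter=400))
    return r.x,r.fun
def mask(t,c,near):
    best=None
    for d in trace(t,c):
        m=d['pixels'];ys,xs=np.nonzero(m);e=np.hypot(xs.mean()-near[0],ys.mean()-near[1])
        print(t,c,round(d['confidence'],2),m.sum(),xs.mean().round(1),ys.mean().round(1))
        if best is None or e<best[0]:best=(e,m.astype(np.float32))
    return best[1]
def box(x0,x1,y,z0,z1):return np.array([[a,b,c] for a in(x0,x1) for b in(-y,y) for c in(z0,z1)])
def knifeR(yaw,pitch=np.radians(35)):  # knife x = into block, downwards; yaw = heading of handle (outwards)
    c,s=np.cos(yaw),np.sin(yaw);x=-np.array([c*np.cos(pitch),s*np.cos(pitch),np.sin(pitch)])
    y=np.cross([0,0,1],x);y/=np.linalg.norm(y);return np.column_stack([x,y,np.cross(x,y)])
E
cat > m.py <<'E'
from fit import *
for c in CAL: camera(c)
mk={c:mask("bread_knife",c,n) for c,n in(("scene",(365,205)),("top",(205,177)))}
B=box(-.12,0,.01,-.013,.013)
kn=lambda p:B@knifeR(p[3]).T+p[:3]
p0=[.54,.245,.19,-.75]
for use in(("scene","top"),("scene",),("top",)):
    if len(use)==2: print(fit(kn,p0,{c:mk[c] for c in use},[.02,.02,.005,.15]))
    kk=lambda p:kn([p[0],p[1],.186,p[2]])
    print(use,fit(kk,[.54,.245,-.75],{c:mk[c] for c in use},[.02,.02,.15]))
ml={c:mask("loaf",c,n) for c,n in(("scene",(223,240)),("top",(323,195)))}
t=np.linspace(0,np.pi,13)
sec=np.array([[.045*np.cos(a),.055+.035*np.sin(a)] for a in t]+[[-.043,0],[.043,0]])
L=np.array([[x,y,z] for x in(-.085,.085) for y,z in sec])
def lf(p):
    c,s=np.cos(p[2]),np.sin(p[2]);return L@np.array([[c,-s,0],[s,c,0],[0,0,1]]).T+[p[0],p[1],.018]
for use in(("scene","top"),("scene",),("top",)):
    print(use,fit(lf,[.53,-.152,.15],{c:ml[c] for c in use},[.02,.02,.15]))
o=[]
for c,(x,y) in(("scene",(180,165)),("top",(130,110))):
    im=cv2.imread(f"pics/{c}0.png")
    np.save(f"pics/{c}.npy",np.stack([mk[c],ml[c]]))
E
python3 m.py
```

```text
bread_knife scene 0.91 511 370.2 207.9
bread_knife top 0.74 317 201.9 175.5
(array([ 0.54810311,  0.2521082 ,  0.185101  , -0.82186472]), np.float64(0.19963213801383972))
('scene', 'top') (array([ 0.54880441,  0.25172189, -0.82371782]), np.float64(0.2015509009361267))
('scene',) (array([ 0.54860613,  0.25041413, -0.81213676]), np.float64(0.06739237159490585))
('top',) (array([ 0.54696866,  0.25364371, -0.82809449]), np.float64(0.10745268315076828))
loaf scene 0.93 937 217.0 190.6
loaf scene 0.75 183 347.8 215.9
loaf scene 0.74 2140 221.4 240.8
loaf top 0.64 752 352.0 280.6
loaf top 0.61 1592 325.2 195.8
('scene', 'top') (array([ 0.53258877, -0.15632901,  0.20124684]), np.float64(0.1448279619216919))
('scene',) (array([ 0.53193316, -0.1575846 ,  0.21764778]), np.float64(0.0985105112195015))
('top',) (array([ 0.53243129, -0.15579356,  0.18977912]), np.float64(0.03592179715633392))
```

```bash
cat > plan.py <<'E'
import numpy as np,sys
from bench import sense,grip_point_offset
from scipy.spatial.transform import Rotation as R
from scipy.linalg import logm,expm
from fit import knifeR
KO=np.array([.5485,.252,.1855]);KY=-.822;KR=knifeR(KY)
LO=np.array([.5325,-.156,.018]);LY=.195
def T(r,p):
    t=np.eye(4);t[:3,:3]=r;t[:3,3]=p;return t
def tool(kr,ko,gx=-.055,up=0.): # tool pose holding knife at pose
    r=kr@np.diag([1,-1,-1]);return T(r,ko+kr@[gx,0,up]-r[:,2]*grip_point_offset)
def cur():
    s=sense();return T(R.from_rotvec(s['tcp_rot']).as_matrix(),s['eef_pos'])
def rows(t,n,frm=None):
    c=cur() if frm is None else frm
    d=np.linalg.inv(c)@t;w=np.real(logm(d))/n;q=expm(w)
    v=R.from_matrix(q[:3,:3]).as_rotvec()
    print(n,"rows shift",np.round(q[:3,3]/.5,4),"turn",np.round(v/(np.pi/2),4),"| mm",np.round(d[:3,3]*1e3,1),"deg",np.round(np.degrees(R.from_matrix(d[:3,:3]).as_rotvec()),2))
    return [c@expm(w*i) for i in range(n+1)]
E
python3 - <<'E'
from plan import *
pre=tool(KR,KO,up=.10)
for n in(14,):
    for q in rows(pre,n): print(np.round(q[:3,3],3),np.round((q@[0,0,.173,1])[:3],3))
rows(tool(KR,KO),5,pre)
E
```

```text
14 rows shift [-0.0468 -0.0003  0.0105] turn [ 0.006  -0.0273  0.0191] | mm [-320.8  -66.8  -20.9] deg [  7.6  -34.44  24.09]
[0.208 0.509 0.405] [0.208 0.509 0.232]
[0.23 0.5  0.4 ] [0.236 0.496 0.227]
[0.251 0.49  0.395] [0.263 0.481 0.223]
[0.272 0.48  0.392] [0.291 0.466 0.221]
[0.294 0.469 0.39 ] [0.317 0.45  0.22 ]
[0.314 0.457 0.389] [0.344 0.433 0.22 ]
[0.335 0.444 0.389] [0.369 0.415 0.222]
[0.355 0.431 0.39 ] [0.395 0.397 0.225]
[0.375 0.417 0.392] [0.419 0.378 0.229]
[0.394 0.403 0.395] [0.443 0.358 0.235]
[0.412 0.389 0.399] [0.466 0.338 0.242]
[0.43  0.373 0.404] [0.487 0.318 0.251]
[0.447 0.358 0.41 ] [0.508 0.296 0.261]
[0.464 0.342 0.418] [0.528 0.275 0.272]
[0.48  0.326 0.426] [0.547 0.253 0.284]
5 rows shift [-0.    0.    0.04] turn [ 0.  0. -0.] | mm [ -0.   0. 100.] deg [-0.  0.  0.]
```

play_rows(increments=[{"tz": -0.06, "jaw": 0.55}, {"tx": -0.0468, "tz": 0.0105, "ax": 0.006, "ay": -0.0273, "az": 0.0191}, {"tx": -0.0468, "tz": 0.0105, "ax": 0.006, "ay": -0.0273, "az": 0.0191}, {"tx": -0.0468, "tz": 0.0105, "ax": 0.006, "ay": -0.0273, "az": 0.0191}, {"tx": -0.0468, "tz": 0.0105, "ax": 0.006, "ay": -0.0273, "az": 0.0191}, {"tx": -0.0468, "tz": 0.0105, "ax": 0.006, "ay": -0.0273, "az": 0.0191}, {"tx": -0.0468, "tz": 0.0105, "ax": 0.006, "ay": -0.0273, "az": 0.0191}, {"tx": -0.0468, "tz": 0.0105, "ax": 0.006, "ay": -0.0273, "az": 0.0191}, {"tx": -0.0468, "tz": 0.0105, "ax": 0.006, "ay": -0.0273, "az": 0.0191}, {"tx": -0.0468, "tz": 0.0105, "ax": 0.006, "ay": -0.0273, "az": 0.0191}, {"tx": -0.0468, "tz": 0.0105, "ax": 0.006, "ay": -0.0273, "az": 0.0191}, {"tx": -0.0468, "tz": 0.0105, "ax": 0.006, "ay": -0.0273, "az": 0.0191}, {"tx": -0.0468, "tz": 0.0105, "ax": 0.006, "ay": -0.0273, "az": 0.0191}, {"tx": -0.0468, "tz": 0.0105, "ax": 0.006, "ay": -0.0273, "az": 0.0191}, {"tx": -0.0468, "tz": 0.0105, "ax": 0.006, "ay": -0.0273, "az": 0.0191}, {}, {}])

```text
validation failed for argument at $.in...
```

```bash
python3 - <<'E'
from plan import *
from bench import camera
import cv2
s=sense();print(s['joints'].round(2),s['gripper_width'],s['time_s'])
rows(tool(KR,KO),6); rows(tool(KR,KO,up=.1),1)
cv2.imwrite("pics/c2.png",np.hstack([cv2.resize(camera("scene")[110:290,300:500],(400,360)),cv2.resize(camera("top")[100:280,100:300],(400,360))]))
E
```

```text
[ 1.08  0.09  1.37  0.    1.68 -0.1 ] 0.08560059130020314 1.5
6 rows shift [-0.1212 -0.0068  0.053 ] turn [ 0.0141 -0.0638  0.0446] | mm [-372.8  -90.9   61. ] deg [  7.6  -34.44  24.09]
1 rows shift [-0.6416 -0.1336 -0.0419] turn [ 0.0845 -0.3827  0.2677] | mm [-320.8  -66.8  -20.9] deg [  7.6  -34.44  24.09]
```

View pics/c2.png

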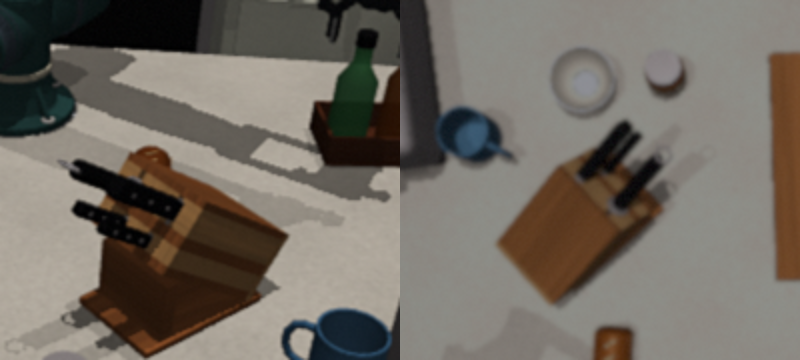

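The call was refused and the arm didn't move. The picture shows the bread knife as the outer left handle without a ring, at (610,150). I'll retry with every key given.

play_rows(increments=[{"tx": 0, "ty": 0, "tz": -0.06, "ax": 0, "ay": 0, "az": 0, "jaw": 0.55}, {"tx": -0.0468, "ty": 0, "tz": 0.0105, "ax": 0.006, "ay": -0.0273, "az": 0.0191, "jaw": 0.55}, {"tx": -0.0468, "ty": 0, "tz": 0.0105, "ax": 0.006, "ay": -0.0273, "az": 0.0191, "jaw": 0.55}, {"tx": -0.0468, "ty": 0, "tz": 0.0105, "ax": 0.006, "ay": -0.0273, "az": 0.0191, "jaw": 0.55}, {"tx": -0.0468, "ty": 0, "tz": 0.0105, "ax": 0.006, "ay": -0.0273, "az": 0.0191, "jaw": 0.55}, {"tx": -0.0468, "ty": 0, "tz": 0.0105, "ax": 0.006, "ay": -0.0273, "az": 0.0191, "jaw": 0.55}, {"tx": -0.0468, "ty": 0, "tz": 0.0105, "ax": 0.006, "ay": -0.0273, "az": 0.0191, "jaw": 0.55}, {"tx": -0.0468, "ty": 0, "tz": 0.0105, "ax": 0.006, "ay": -0.0273, "az": 0.0191, "jaw": 0.55}, {"tx": -0.0468, "ty": 0, "tz": 0.0105, "ax": 0.006, "ay": -0.0273, "az": 0.0191, "jaw": 0.55}, {"tx": -0.0468, "ty": 0, "tz": 0.0105, "ax": 0.006, "ay": -0.0273, "az": 0.0191, "jaw": 0.55}, {"tx": -0.0468, "ty": 0, "tz": 0.0105, "ax": 0.006, "ay": -0.0273, "az": 0.0191, "jaw": 0.55}, {"tx": -0.0468, "ty": 0, "tz": 0.0105, "ax": 0.006, "ay": -0.0273, "az": 0.0191, "jaw": 0.55}, {"tx": -0.0468, "ty": 0, "tz": 0.0105, "ax": 0.006, "ay": -0.0273, "az": 0.0191, "jaw": 0.55}, {"tx": -0.0468, "ty": 0, "tz": 0.0105, "ax": 0.006, "ay": -0.0273, "az": 0.0191, "jaw": 0.55}, {"tx": -0.0468, "ty": 0, "tz": 0.0105, "ax": 0.006, "ay": -0.0273, "az": 0.0191, "jaw": 0.55}, {"tx": 0, "ty": 0, "tz": 0, "ax": 0, "ay": 0, "az": 0, "jaw": 0.55}, {"tx": 0, "ty": 0, "tz": 0, "ax": 0, "ay": 0, "az": 0, "jaw": 0.55}], squeeze=80)

```text
time_s: 3.3
eef_pos: [0.4809, 0.328, 0.4553]
tcp_rot: [1.025, 2.351, -0.321]
wrist_force: [-0.1, 0.5, -0.1]
gripper_width: 0.0475
gripper_force: 0.0
```

```bash
python3 - <<'E'
from plan import *
from bench import camera
import cv2
s=sense();print(s['joints'].round(2),s['gripper_width'],s['time_s'])
rows(tool(KR,KO),6); rows(tool(KR,KO,up=.1),1)
cv2.imwrite("pics/c3.png",np.hstack([cv2.resize(camera("scene")[110:290,300:500],(400,360)),cv2.resize(camera("top")[100:280,100:300],(400,360))]))
E
```

```text
[ 0.65  0.14  1.27 -0.61  1.65 -0.18] 0.047538434090751924 3.3
6 rows shift [ 0.0054 -0.0007  0.0415] turn [ 0.     -0.0002 -0.    ] | mm [ 16.1  -2.3 124.7] deg [ 0.02 -0.13 -0.  ]
1 rows shift [ 0.0327 -0.0044  0.0493] turn [ 0.0002 -0.0014 -0.    ] | mm [16.4 -2.2 24.7] deg [ 0.02 -0.13 -0.  ]
```

View pics/c3.png

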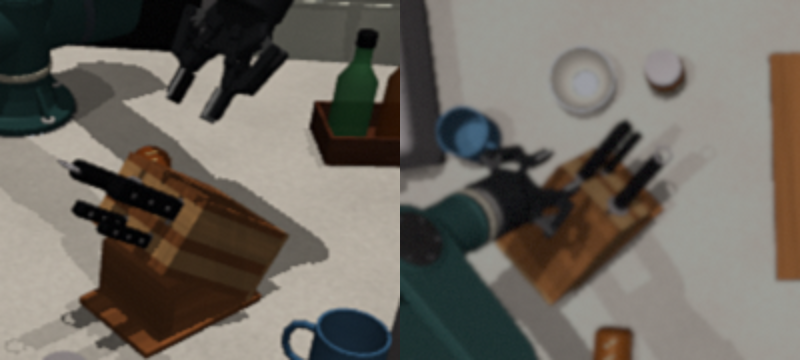

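The open fingers stand back and above, in line with the knife handle and nothing in the way. Now I'll descend onto the handle.

play_rows(increments=[{"tx": 0.026, "ty": -0.0045, "tz": 0.03, "ax": 0, "ay": 0, "az": 0, "jaw": 0.55}, {"tx": 0, "ty": 0, "tz": 0.05, "ax": 0, "ay": 0, "az": 0, "jaw": 0.55}, {"tx": 0, "ty": 0, "tz": 0.05, "ax": 0, "ay": 0, "az": 0, "jaw": 0.55}, {"tx": 0, "ty": 0, "tz": 0.05, "ax": 0, "ay": 0, "az": 0, "jaw": 0.55}, {"tx": 0, "ty": 0, "tz": 0.04, "ax": 0, "ay": 0, "az": 0, "jaw": 0.55}, {"tx": 0, "ty": 0, "tz": 0.03, "ax": 0, "ay": 0, "az": 0, "jaw": 0.55}, {"tx": 0, "ty": 0, "tz": 0, "ax": 0, "ay": 0, "az": 0, "jaw": 0.55}, {"tx": 0, "ty": 0, "tz": 0, "ax": 0, "ay": 0, "az": 0, "jaw": 0.55}])

```text
time_s: 4.2
eef_pos: [0.5206, 0.2824, 0.3457]
tcp_rot: [1.023, 2.351, -0.321]
wrist_force: [-0.5, 0.2, 0.3]
gripper_width: 0.047
gripper_force: 0.0
```

```bash
python3 - <<'E'
from plan import *
from bench import camera
import cv2
s=sense();print(s['joints'].round(2),s['time_s'],s['wrist_force'])
rows(tool(KR,KO),1)
cv2.imwrite("pics/c4.png",np.hstack([cv2.resize(camera("scene")[140:260,300:440],(420,360)),cv2.resize(camera("top")[140:260,140:265],(375,360))]))
E
```

```text
[ 0.54  0.18  1.44 -0.6   1.41 -0.14] 4.2 [-0.46141939  0.22450585  0.3048296 ]
1 rows shift [ 0.0062 -0.0004  0.0004] turn [ 0.0007 -0.0006  0.0004] | mm [ 3.1 -0.2  0.2] deg [ 0.06 -0.06  0.03]
```

View pics/c4.png

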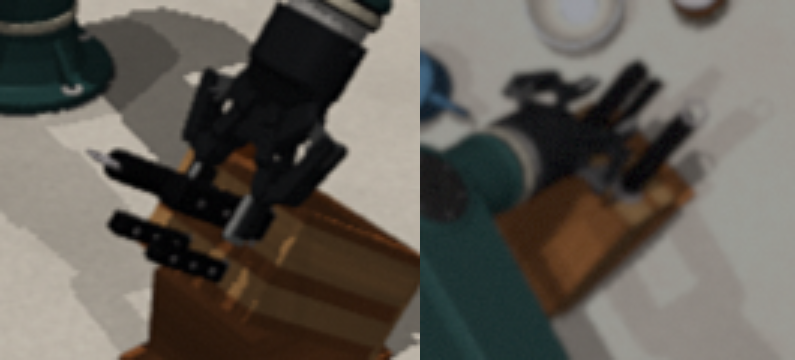

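The fingers straddle the bread knife handle at (215,205), with the inner finger between it and the honing steel. I'll close now.

play_rows(increments=[{"tx": 0, "ty": 0, "tz": 0, "ax": 0, "ay": 0, "az": 0, "jaw": 0}, {"tx": 0, "ty": 0, "tz": 0, "ax": 0, "ay": 0, "az": 0, "jaw": 0}, {"tx": 0, "ty": 0, "tz": 0, "ax": 0, "ay": 0, "az": 0, "jaw": 0}, {"tx": 0, "ty": 0, "tz": 0, "ax": 0, "ay": 0, "az": 0, "jaw": 0}, {"tx": 0, "ty": 0, "tz": 0, "ax": 0, "ay": 0, "az": 0, "jaw": 0}, {"tx": 0, "ty": 0, "tz": 0, "ax": 0, "ay": 0, "az": 0, "jaw": 0}], squeeze=80)

```text
time_s: 4.9
eef_pos: [0.5207, 0.2823, 0.3465]
tcp_rot: [1.024, 2.35, -0.319]
wrist_force: [-2.6, 2.7, 4.6]
gripper_width: 0.0192
gripper_force: 80.0
```

Gripped at 19 mm. Next I'll draw it 60 mm along -x of the tool and check.

play_rows(increments=[{"tx": -0.02, "ty": 0, "tz": 0, "ax": 0, "ay": 0, "az": 0, "jaw": 0}, {"tx": -0.04, "ty": 0, "tz": 0, "ax": 0, "ay": 0, "az": 0, "jaw": 0}, {"tx": -0.04, "ty": 0, "tz": 0, "ax": 0, "ay": 0, "az": 0, "jaw": 0}, {"tx": -0.04, "ty": 0, "tz": 0, "ax": 0, "ay": 0, "az": 0, "jaw": 0}, {"tx": 0, "ty": 0, "tz": 0, "ax": 0, "ay": 0, "az": 0, "jaw": 0}])

```text
time_s: 5.4
eef_pos: [0.5605, 0.239, 0.3869]
tcp_rot: [1.026, 2.348, -0.321]
wrist_force: [-0.2, -0.3, 5.5]
gripper_width: 0.0194
gripper_force: 79.7
```

play_rows(increments=[{"tx": -0.04, "ty": 0, "tz": 0, "ax": 0, "ay": 0, "az": 0, "jaw": 0}, {"tx": -0.04, "ty": 0, "tz": 0, "ax": 0, "ay": 0, "az": 0, "jaw": 0}, {"tx": -0.04, "ty": 0, "tz": 0, "ax": 0, "ay": 0, "az": 0, "jaw": 0}, {"tx": -0.04, "ty": 0, "tz": 0, "ax": 0, "ay": 0, "az": 0, "jaw": 0}, {"tx": -0.04, "ty": 0, "tz": 0, "ax": 0, "ay": 0, "az": 0, "jaw": 0}, {"tx": -0.04, "ty": 0, "tz": 0, "ax": 0, "ay": 0, "az": 0, "jaw": 0}, {"tx": -0.04, "ty": 0, "tz": 0, "ax": 0, "ay": 0, "az": 0, "jaw": 0}, {"tx": 0, "ty": 0, "tz": 0, "ax": 0, "ay": 0, "az": 0, "jaw": 0}, {"tx": 0, "ty": 0, "tz": 0, "ax": 0, "ay": 0, "az": 0, "jaw": 0}, {"tx": 0, "ty": 0, "tz": 0, "ax": 0, "ay": 0, "az": 0, "jaw": 0}])

```text
time_s: 6.4
eef_pos: [0.6376, 0.1566, 0.4636]
tcp_rot: [1.023, 2.354, -0.324]
wrist_force: [-0.8, 0.2, -1.4]
gripper_width: 0.0186
gripper_force: 79.0
```

```bash
python3 - <<'E'
from plan import *
from bench import camera
import cv2
s=sense();print(s['joints'].round(2),s['time_s'],s['wrist_force'],np.linalg.norm(s['eef_pos']-[.5207,.2823,.3465]))
a=camera("scene");b=camera("top")
cv2.imwrite("pics/scene5.png",a);cv2.imwrite("pics/top5.png",b)
cv2.imwrite("pics/c5.png",np.hstack([cv2.resize(a[80:300,220:440],(400,400)),cv2.resize(b[80:280,130:330],(400,400))]))
E
```

```text
[ 0.27  0.24  1.13 -0.54  1.48 -0.51] 6.4 [-0.81314848  0.24034669 -1.39290507] 0.20772925933098177
```

View pics/c5.png

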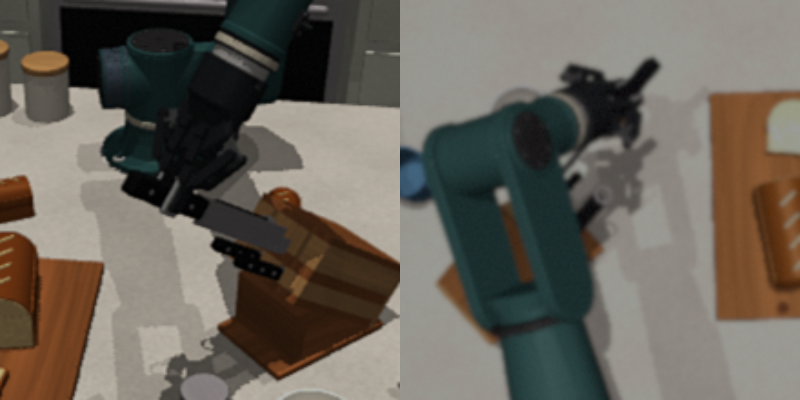

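The knife is clear of the block, with its blade at (240,225) in the left crop, and the wrist force is about its weight. Now I'll plan the move over the loaf.

```bash
cat >> plan.py <<'E'
def goal(up=0.,ez=.135,lx=.065,ly=0.):
    c,s=np.cos(LY),np.sin(LY);m=np.array([-s,c,0])
    kr=np.column_stack([m,np.cross([0,0,1],m),[0,0,1]])
    edge=LO+np.array([c,s,0])*lx+m*ly+[0,0,ez+up]
    return kr,edge-kr@[.09,0,-.02]
E
python3 - <<'E'
from plan import *
c=cur();c1=c@T(np.eye(3),[-.03,0,-.03])
g=tool(*goal(up=.06),gx=-.058);print(np.round(g[:3,3],3))
for q in rows(g,14,c1):
    k=lambda x,z:np.round((q@[x+.058,0,grip_point_offset-z,1])[:3],3)
    print(np.round(q[:3,3],3),"grip",k(-.058,0),"tip",k(.18,-.02))
E
```

```text
[ 0.625 -0.289  0.388]
14 rows shift [-0.0476 -0.0333  0.0332] turn [0.0076 0.027  0.0245] | mm [-186.1 -312.8  274.6] deg [ 9.59 33.98 30.85]
[0.643 0.151 0.506] grip [0.703 0.086 0.379] tip [0.577 0.221 0.227]
[0.65  0.119 0.506] grip [0.705 0.057 0.375] tip [0.582 0.202 0.231]
[0.657 0.086 0.505] grip [0.707 0.027 0.371] tip [0.587 0.182 0.234]
[0.662 0.053 0.502] grip [ 0.707 -0.002  0.365] tip [0.59  0.162 0.237]
[0.665 0.02  0.498] grip [ 0.706 -0.032  0.357] tip [0.593 0.142 0.239]
[ 0.668 -0.013  0.492] grip [ 0.703 -0.06   0.349] tip [0.595 0.122 0.24 ]
[ 0.669 -0.046  0.485] grip [ 0.7   -0.089  0.34 ] tip [0.597 0.102 0.24 ]
[ 0.668 -0.078  0.477] grip [ 0.695 -0.117  0.329] tip [0.597 0.082 0.239]
[ 0.666 -0.11   0.467] grip [ 0.688 -0.144  0.318] tip [0.597 0.062 0.238]
[ 0.663 -0.142  0.457] grip [ 0.681 -0.17   0.306] tip [0.596 0.042 0.235]
[ 0.658 -0.173  0.445] grip [ 0.672 -0.196  0.293] tip [0.594 0.022 0.232]
[ 0.652 -0.203  0.432] grip [ 0.662 -0.221  0.279] tip [0.592 0.002 0.228]
[ 0.644 -0.232  0.418] grip [ 0.651 -0.244  0.264] tip [ 0.588 -0.017  0.224]
[ 0.635 -0.261  0.403] grip [ 0.639 -0.267  0.249] tip [ 0.584 -0.036  0.219]
[ 0.625 -0.289  0.388] grip [ 0.625 -0.289  0.233] tip [ 0.579 -0.055  0.213]
```

```bash
python3 - <<'E'
from plan import *
c=cur();c1=c@T(np.eye(3),[-.02,0,-.04])
x=KR[:,0]*[1,1,0];x/=np.linalg.norm(x);kr=np.column_stack([x,np.cross([0,0,1],x),[0,0,1]])
A=tool(kr,np.array([.66,.06,.355])-kr@[-.058,0,0],gx=-.058)
g=tool(*goal(up=.06),gx=-.058)
for a,b,n in((c1,A,6),(A,g,12)):
  for q in rows(b,n,a):
    k=lambda x,z:np.round((q@[x+.058,0,grip_point_offset-z,1])[:3],3)
    print(np.round(q[:3,3],3),"grip",k(-.058,0),"tip",k(.18,-.02),"mid",k(.09,-.02))
E
```

```text
6 rows shift [-0.0295 -0.0165  0.0105] turn [-0.0001  0.0646  0.0002] | mm [-76.5 -49.6  52. ] deg [-0.07 34.87  0.12]
[0.633 0.162 0.509] grip [0.693 0.097 0.382] tip [0.568 0.231 0.229] mid [0.618 0.177 0.281]
[0.637 0.145 0.513] grip [0.689 0.09  0.377] tip [0.553 0.235 0.244] mid [0.607 0.177 0.288]
[0.642 0.128 0.515] grip [0.683 0.083 0.373] tip [0.54  0.237 0.261] mid [0.596 0.177 0.296]
[0.647 0.111 0.516] grip [0.678 0.077 0.369] tip [0.527 0.239 0.278] mid [0.586 0.176 0.305]
[0.651 0.094 0.516] grip [0.672 0.071 0.364] tip [0.516 0.239 0.297] mid [0.576 0.174 0.315]
[0.656 0.077 0.513] grip [0.666 0.065 0.36 ] tip [0.506 0.237 0.316] mid [0.567 0.172 0.325]
[0.66 0.06 0.51] grip [0.66  0.06  0.355] tip [0.498 0.234 0.335] mid [0.559 0.168 0.335]
12 rows shift [-0.049  -0.0332  0.0203] turn [0.     0.     0.0294] | mm [-231.5 -263.   122. ] deg [ 0.    0.   31.73]
[0.66 0.06 0.51] grip [0.66  0.06  0.355] tip [0.498 0.234 0.335] mid [0.559 0.168 0.335]
[0.665 0.031 0.5  ] grip [0.665 0.031 0.345] tip [0.511 0.212 0.325] mid [0.569 0.144 0.325]
[0.668 0.001 0.489] grip [0.66
[... 379 characters left out ...]
49] grip [ 0.667 -0.117  0.294] tip [0.559 0.095 0.274] mid [0.599 0.015 0.274]
[ 0.663 -0.146  0.439] grip [ 0.663 -0.146  0.284] tip [0.565 0.071 0.264] mid [ 0.602 -0.011  0.264]
[ 0.658 -0.175  0.428] grip [ 0.658 -0.175  0.274] tip [0.57  0.046 0.254] mid [ 0.603 -0.038  0.254]
[ 0.652 -0.204  0.418] grip [ 0.652 -0.204  0.264] tip [0.574 0.021 0.244] mid [ 0.603 -0.064  0.244]
[ 0.644 -0.233  0.408] grip [ 0.644 -0.233  0.253] tip [ 0.577 -0.004  0.233] mid [ 0.602 -0.091  0.233]
[ 0.635 -0.261  0.398] grip [ 0.635 -0.261  0.243] tip [ 0.578 -0.03   0.223] mid [ 0.6   -0.117  0.223]
[ 0.625 -0.289  0.388] grip [ 0.625 -0.289  0.233] tip [ 0.579 -0.055  0.213] mid [ 0.596 -0.143  0.213]
```

play_rows(increments=[{"tx": -0.02, "ty": 0, "tz": -0.04, "ax": 0, "ay": 0, "az": 0, "jaw": 0}, {"tx": -0.02, "ty": 0, "tz": -0.04, "ax": 0, "ay": 0, "az": 0, "jaw": 0}, {"tx": -0.0295, "ty": -0.0165, "tz": 0.0105, "ax": 0, "ay": 0.0646, "az": 0, "jaw": 0}, {"tx": -0.0295, "ty": -0.0165, "tz": 0.0105, "ax": 0, "ay": 0.0646, "az": 0, "jaw": 0}, {"tx": -0.0295, "ty": -0.0165, "tz": 0.0105, "ax": 0, "ay": 0.0646, "az": 0, "jaw": 0}, {"tx": -0.0295, "ty": -0.0165, "tz": 0.0105, "ax": 0, "ay": 0.0646, "az": 0, "jaw": 0}, {"tx": -0.0295, "ty": -0.0165, "tz": 0.0105, "ax": 0, "ay": 0.0646, "az": 0, "jaw": 0}, {"tx": -0.0295, "ty": -0.0165, "tz": 0.0105, "ax": 0, "ay": 0.0646, "az": 0, "jaw": 0}, {"tx": 0, "ty": 0, "tz": 0, "ax": 0, "ay": 0, "az": 0, "jaw": 0}, {"tx": 0, "ty": 0, "tz": 0, "ax": 0, "ay": 0, "az": 0, "jaw": 0}])

```text
time_s: 7.5
eef_pos: [0.6605, 0.0594, 0.5106]
tcp_rot: [1.254, 2.878, -0.002]
wrist_force: [0.6, 0.5, -1.2]
gripper_width: 0.019
gripper_force: 78.9
```

```bash
python3 - <<'E'
from plan import *
s=sense();print(s['joints'].round(2),s['time_s'],s['wrist_force'])
g=tool(*goal(up=.06),gx=-.058)
rows(g,14)
E
```

```text
[ 0.    0.36  0.83 -0.    1.94 -0.74] 7.5 [ 0.55038843  0.48496131 -1.15465352]
14 rows shift [-0.0419 -0.0283  0.0176] turn [0.     0.0001 0.0252] | mm [-230.4 -262.9  123.6] deg [2.000e-02 1.400e-01 3.174e+01]
```

play_rows(increments=[{"tx": -0.0419, "ty": -0.0283, "tz": 0.0176, "ax": 0, "ay": 0, "az": 0.0252, "jaw": 0}, {"tx": -0.0419, "ty": -0.0283, "tz": 0.0176, "ax": 0, "ay": 0, "az": 0.0252, "jaw": 0}, {"tx": -0.0419, "ty": -0.0283, "tz": 0.0176, "ax": 0, "ay": 0, "az": 0.0252, "jaw": 0}, {"tx": -0.0419, "ty": -0.0283, "tz": 0.0176, "ax": 0, "ay": 0, "az": 0.0252, "jaw": 0}, {"tx": -0.0419, "ty": -0.0283, "tz": 0.0176, "ax": 0, "ay": 0, "az": 0.0252, "jaw": 0}, {"tx": -0.0419, "ty": -0.0283, "tz": 0.0176, "ax": 0, "ay": 0, "az": 0.0252, "jaw": 0}, {"tx": -0.0419, "ty": -0.0283, "tz": 0.0176, "ax": 0, "ay": 0, "az": 0.0252, "jaw": 0}, {"tx": -0.0419, "ty": -0.0283, "tz": 0.0176, "ax": 0, "ay": 0, "az": 0.0252, "jaw": 0}, {"tx": -0.0419, "ty": -0.0283, "tz": 0.0176, "ax": 0, "ay": 0, "az": 0.0252, "jaw": 0}, {"tx": -0.0419, "ty": -0.0283, "tz": 0.0176, "ax": 0, "ay": 0, "az": 0.0252, "jaw": 0}, {"tx": -0.0419, "ty": -0.0283, "tz": 0.0176, "ax": 0, "ay": 0, "az": 0.0252, "jaw": 0}, {"tx": -0.0419, "ty": -0.0283, "tz": 0.0176, "ax": 0, "ay": 0, "az": 0.0252, "jaw": 0}, {"tx": -0.0419, "ty": -0.0283, "tz": 0.0176, "ax": 0, "ay": 0, "az": 0.0252, "jaw": 0}, {"tx": -0.0419, "ty": -0.0283, "tz": 0.0176, "ax": 0, "ay": 0, "az": 0.0252, "jaw": 0}, {"tx": 0, "ty": 0, "tz": 0, "ax": 0, "ay": 0, "az": 0, "jaw": 0}, {"tx": 0, "ty": 0, "tz": 0, "ax": 0, "ay": 0, "az": 0, "jaw": 0}])

```text
time_s: 9.1
eef_pos: [0.6251, -0.2872, 0.3885]
tcp_rot: [1.991, 2.428, 0.0]
wrist_force: [-0.5, 0.7, -1.4]
gripper_width: 0.0185
gripper_force: 79.0
```

```bash
python3 - <<'E'
from plan import *
from fit import *
s=sense();print(s['joints'].round(2),s['time_s'],s['wrist_force'],s['wrist_torque'])
rows(tool(*goal(up=.06),gx=-.058),1);rows(tool(*goal(),gx=-.058),1)
kr,ko=goal(up=.06)
im={c:camera(c) for c in CAL}
B=np.array([[-.12,0,-.013],[-.12,0,.013],[0,0,.013],[0,0,-.013],[0,0,-.02],[.18,0,-.02],[.18,0,.014],[0,0,.014]])
c=cur();Q=np.array([(c@[p[0]+.058,0,grip_point_offset-p[2],1])[:3] for p in B])
o=[]
for n in CAL:
    uv=proj(Q,n);x,y=uv.mean(0).astype(int);x0,y0=x-70,y-75
    a=cv2.resize(im[n][y0:y0+150,x0:x0+140],None,fx=2.8,fy=2.8,interpolation=2)
    o.append(np.clip(a*1.5,0,255).astype(np.uint8))
    b=o[-1].copy()
    for u in uv: cv2.circle(b,tuple(int(v) for v in ((u-[x0,y0]+.5)*2.8)),2,(0,0,255),-1)
    o[-1]=b
cv2.imwrite("pics/c6.png",np.hstack(o))
E
```

```text
[-0.51  0.4   1.02 -0.    1.72 -0.71] 9.1 [-0.46664547  0.66435908 -1.43276771] [-0.11478939 -0.03195904 -0.00289328]
1 rows shift [-0.0028 -0.0009  0.0016] turn [0.0009 0.0008 0.0012] | mm [-1.4 -0.5  0.8] deg [0.08 0.08 0.11]
1 rows shift [-0.0026 -0.0011  0.1216] turn [0.0009 0.0008 0.0012] | mm [-1.3 -0.5 60.8] deg [0.08 0.08 0.11]
```

View pics/c6.png

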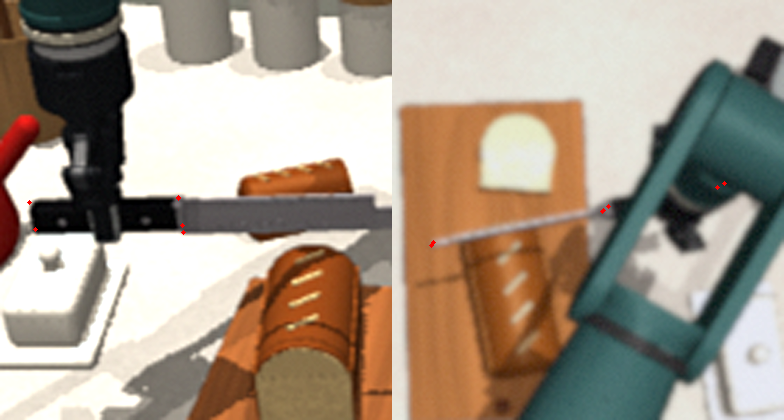

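The knife model lands on the picture, so there was no slip in the grip. The knife is level, square across and over the cut end. Next I'll lower it 60 mm and settle.

play_rows(increments=[{"tx": -0.0026, "ty": -0.001, "tz": 0.02, "ax": 0, "ay": 0, "az": 0, "jaw": 0}, {"tx": 0, "ty": 0, "tz": 0.03, "ax": 0, "ay": 0, "az": 0, "jaw": 0}, {"tx": 0, "ty": 0, "tz": 0.03, "ax": 0, "ay": 0, "az": 0, "jaw": 0}, {"tx": 0, "ty": 0, "tz": 0.02, "ax": 0, "ay": 0, "az": 0, "jaw": 0}, {"tx": 0, "ty": 0, "tz": 0.02, "ax": 0, "ay": 0, "az": 0, "jaw": 0}, {"tx": 0, "ty": 0, "tz": 0, "ax": 0, "ay": 0, "az": 0, "jaw": 0}, {"tx": 0, "ty": 0, "tz": 0, "ax": 0, "ay": 0, "az": 0, "jaw": 0}, {"tx": 0, "ty": 0, "tz": 0, "ax": 0, "ay": 0, "az": 0, "jaw": 0}, {"tx": 0, "ty": 0, "tz": 0, "ax": 0, "ay": 0, "az": 0, "jaw": 0}])

```text
time_s: 10.1
eef_pos: [0.6249, -0.29, 0.3295]
tcp_rot: [1.992, 2.425, 0.001]
wrist_force: [0.5, -0.7, -0.8]
gripper_width: 0.0187
gripper_force: 78.9
```

```bash
python3 - <<'E'
from plan import *
from fit import *
rows(tool(*goal(),gx=-.058),1)
im=camera("scene");t=camera("top")
cv2.imwrite("pics/c7.png",np.clip(np.hstack([cv2.resize(im[140:300,130:290],(400,400)),cv2.resize(t[110:270,260:420],(400,400))])*1.5,0,255).astype(np.uint8))
E
```

```text
1 rows shift [0.0027 0.0007 0.0036] turn [0.0016 0.0014 0.0001] | mm [1.4 0.4 1.8] deg [0.14 0.12 0.01]
```

View pics/c7.png

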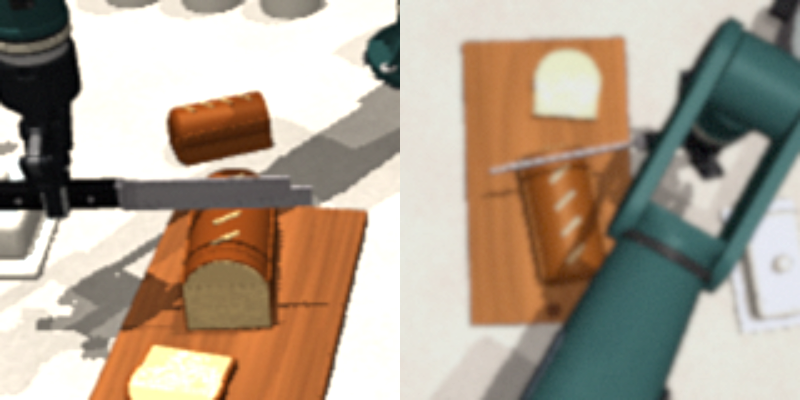

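```bash
cat > chk.py <<'E'
from plan import *
from fit import *
t=cv2.imread("pics/top0.png");n=camera("top")
c=cur();P=lambda p:(c@[p[0]+.058,p[1],grip_point_offset-p[2],1])[:3]
K=np.array([P(p) for p in([0,0,-.02],[.18,0,-.02],[.18,0,.014],[0,0,.014])])
co,si=np.cos(LY),np.sin(LY);ang=np.linspace(0,np.pi,9)
E=np.array([[.085,.045*np.cos(a),.055+.035*np.sin(a)] for a in ang])@np.array([[co,-si,0],[si,co,0],[0,0,1]]).T+LO
o=[]
for im in(t,n):
    a=np.clip(cv2.resize(im[150:215,290:355],(390,390),interpolation=2)*1.5,0,255).astype(np.uint8)
    for Q,col in((K,(0,0,255)),(E,(0,255,0))):
        cv2.polylines(a,[((proj(Q,"top")-[290,150]+.5)*6).astype(np.int32)],False,col,1)
    o.append(a)
cv2.imwrite("pics/c8.png",np.hstack(o))
E
python3 chk.py
```

```text
(no output)
```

View pics/c8.png

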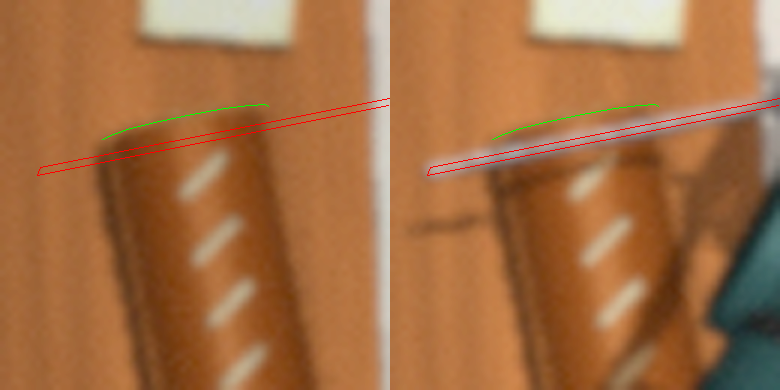

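```bash
python3 - <<'E'
from fit import *
from plan import LO,LY
from scipy.optimize import fsolve
def unp(uv,z,c): return fsolve(lambda q:proj(np.array([[q[0],q[1],z]]),c)[0]-uv,[.6,-.15])
A=unp([203.3,270],.018,"scene");B=unp([239.7,270.8],.018,"scene");print(A,B,np.linalg.norm(A-B),(A+B)/2)
# apex of cut face in scene (c7 ~ (228,262))
print("apex",unp([130+229/2.5,140+261/2.5],.108,"scene"))
print("model end",LO[:2]+.085*np.array([np.cos(LY),np.sin(LY)]))
# brightness profile along the loaf axis at several lateral offsets, top view (start picture)
a=cv2.imread("pics/top0.png").astype(np.float32)
co,si=np.cos(LY),np.sin(LY)
for y in(-.02,0,.02):
    l=np.arange(.06,.105,.004);P=np.array([LO+[co*x-si*y,si*x+co*y,.086] for x in l]);uv=proj(P,"top").astype(np.float32)
    print(y,[(round(x*1e3),*v) for x,v in zip(l,cv2.remap(a,uv[None,:,0].copy(),uv[None,:,1].copy(),1)[0].round().astype(int).tolist())])
E
```

```text
[ 0.61833233 -0.18569722] [ 0.60801069 -0.09455959] 0.09172024358428378 [ 0.61317151 -0.14012841]
apex [ 0.62128021 -0.13066597]
model end [ 0.61588905 -0.13952984]
-0.02 [(60, 22, 52, 94), (64, 20, 50, 92), (68, 16, 49, 92), (72, 16, 49, 93), (76, 20, 51, 94), (80, 26, 56, 97), (84, 37, 67, 105), (88, 42, 74, 114), (92, 43, 76, 117), (96, 42, 75, 119), (100, 42, 75, 118), (104, 42, 75, 117)]
0 [(60, 56, 84, 119), (64, 43, 74, 117), (68, 39, 73, 117), (72, 38, 72, 117), (76, 36, 71, 115), (80, 38, 73, 114), (84, 42, 75, 112), (88, 43, 75, 112), (92, 41, 73, 112), (96, 40, 72, 113), (100, 40, 72, 113), (104, 40, 72, 113)]
0.02 [(60, 21, 51, 94), (64, 19, 50, 93), (68, 19, 51, 93), (72, 14, 49, 92), (76, 16, 50, 93), (80, 24, 54, 94), (84, 36, 66, 103), (88, 45, 77, 116), (92, 44, 78, 121), (96, 42, 77, 121), (100, 45, 79, 122), (104, 45, 78, 122)]
```

The cut end agrees with the fit to 2-3 mm, and the knife is within tolerance. I'm handing it in.

```bash
python3 -c "
from bench import *
s=sense();print(s['time_s'],abs(s['joint_vel']).max(),s['gripper_force']);print(job_done())"
```

```text
10.25 0.003727827572013763 78.94076228141785
the job is handed in; nothing more can be done
None
```

The bread knife is out of the block and held still, level, edge down and square across the large loaf, about 2 cm in from the cut end and 4–5 cm above the crust by my measurements; I handed it in at about 10 s and no verdict came back.

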